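# Set the end cap of a clay extruder

### The arm

A 6-joint arm with a two-finger parallel gripper is mounted at the origin on the work surface. World frame = base frame: x ahead of the robot, y to its left, z up, the work surface at z = 0. Lengths are in mm, angles in degrees, forces in N, time in s.
With the tool pointing down it reaches from about 325 to 750 mm from the base axis. Payload 7.6 kg.
Tool frame: the origin (TCP) lies between the finger pads; the fingertips stand manip.tcp_to_tips ahead of it and the grasp point (between the pads) lies 3 mm ahead of it (manip.tcp_to_tips is the distance from the TCP to the fingertips, in mm); z points along the fingers, y is the line along which they close (so a half turn about z gives the same grasp; the last joint's range is limited). The gripper opens to 85 mm and grips with 20 to 120 N. Pads are 22 mm wide; open, the fingers measure 114 mm over their backs; the gripper's body (76 mm by 85 mm) begins 54 mm behind the grasp point. The pads swing forward as they close: fully open they stand 13 mm farther back than shut.
Start: joints at [70.457, 2.991, 80.254, -0, 96.75, -4.028], TCP at [140.421, 505.891, 253.323] pointing down, gripper open.
Joint ranges: [-166.34, 166.34], [-52.06, 124.39], [6.96, 135.62], [-60.46, 240.46], [14.63, 156.25], [-167.68, 167.68]. Speed limits (degrees/s): [147.25, 147.25, 172.46, 180, 180, 180].

### API

Orientations are given as [roll, pitch, yaw] about the fixed x, y, z axes, in that order (R = Rz(yaw) Ry(pitch) Rx(roll)).
In Python, from rig import manip, optics gives the robot as it stands.
- The arm moves only by the tool arm_command, never from a script. Its arguments are lists of equal length, an entry for each row: "delta_pos": the shift along the tool's x, y, z normalised to -1 to 1, where 1 is 50 cm, a list of three; "yaw": the turn about the tool's z normalised to -1 to 1, where 1 is 120 degrees. A call has 1 to 8 rows; each row is the pose to reach, as a shift and turn from the pose commanded when the call began, along the tool's axes at that moment; what a row does not reach only later rows make up. A row lasts 1/10 s, in which the tool goes at most 50 mm and 8.59 degrees, less where a joint would pass 70% of its speed; a pose out of reach is approached as far as the arm can. A call with a number of a shift or a turn outside -1 to 1 is refused whole. A call with a gripper value outside its range is refused whole. "fingers" is the opening, from -1 (shut) to 1 (fully open), set as the call begins (left out, the last holds). The fingers move at their own pace and stop on an object; "grip_force" is the grip in N (left out, the last holds). Time passes only in rows, so rows that repeat a pose let the fingers close. It gives the time, the measured TCP pose, the force, the opening and the grip force at its end, in the units of the state.
- manip.get_state(): the state, without advancing time (a new reading comes with each control period).
- optics.camera(name): name is "scene" or "top"; returns a dict with "frame" (384x512x3 uint8, red, green, blue), "fx", "fy", "cx", "cy" (pixels), "rvec" (rotation vector, rad) and "tvec" (3), from world to camera coordinates, as OpenCV has them. Camera axes: x right, y down, z forward; pixel columns grow to the right and rows downward; lengths in mm; the calibration is good to about 2 mm. A picture is of the moment at which its call begins. There is no depth.
- manip.close_job(): hands the job in; it is judged then, once.
The state is a dict: "t": time; "joint_positions": joint angles; "joint_velocities": joint speeds; "tau": joint torques, N m; "eef_pos": TCP position; "eef_rot": TCP orientation; "ft_force": force on the tool from outside, world axes, zero at the start; "wrist_torque": the same for the moment, N m; "grip_width": opening from 0.0 (shut) to 1.0 (fully open); "grip_force": force on a finger pad.
Only numpy, scipy, OpenCV 4.12 (cv2) and the standard library are available. Lean on these libraries where they do the work, as an engineer would, in place of code of your own. Each camera call takes 0.05 s, during which the arm holds its last target. There are 200 camera calls.

### The job

On the wider of the two clay extruders, screw the end cap down (clockwise from above) until it bottoms out, then back it off a quarter turn so that its die can still be turned. Finish holding it there: the program ends with the gripper still closed on the cap, not letting go. Leave the slimmer extruder and the other things on the table alone.

Things in the scene. Friction and masses are not known exactly. Their poses are not given: they have to be found in the camera images.
- wide_stand: Stand of the wider extruder, on the robot's left or right: fixed wooden block 100 x 90 x 50 mm with an upright aluminium barrel 40 mm across in its middle; a shoulder ring 52 mm across, 8 mm high, has its top 135 mm above the table. Origin at the centre of the block's underside, on the barrel's axis; z up. Place and yaw differ from run to run.
- wide_cap: Round knurled steel cap, 52 mm across, 28 mm high, already started on the thread at the barrel's upper end, axis upright. Origin at the centre of its underside (135 mm above the table when bottomed out, top at 163 mm), z up; x points to the dark notch on its top's rim. Grip it anywhere across from above; below it are the shoulder, equally wide, and the thinner barrel.
- wide_thread (a joint): Turn of the wide cap on its right-hand thread, rad: 0 = bottomed out on the shoulder (hard stop); grows as the cap is unscrewed, counter-clockwise from above, up to 4.6. The cap rises 1 mm per rad. It starts 2.0 to 3.4 rad from the bottom. The thread rubs with about 0.12 N m and stays where it is left.
- slim_stand: Stand of the slimmer extruder, to be left alone: fixed wooden block of the same size with a barrel 20 mm across and a shoulder 32 mm across, its top 115 mm above the table. Origin at the centre of the block's underside, z up. It may be on the robot's left or right, at least 200 mm from the other.
- slim_thread (a joint): Turn of the slim extruder's cap (32 mm across, 28 mm high, top 143 mm above the table), rad: 0 = bottomed out, where it starts and must stay.
- plunger: Bystander: steel plunger rod with a wooden T-handle and a rubber disc, about 210 mm long, lying on the table beyond the extruders. Origin under the middle of the rod, x along the rod towards the disc.
- test_tile: Bystander: dark clay test tile with a glazed face, 70 x 26 x 9 mm, lying on the table. Origin at the centre of its underside.
- water_bowl: Bystander: small white bowl, 100 mm across and 45 mm high. Origin at the centre of its underside.

How it is judged:
By the outcome, as a careful person would: the job done as asked, in the order asked, and still so for the second after the job is handed in, while the arm keeps its last pose, push and grip.
It also fails if it takes over 56 s, if anything falls off the work surface, if the arm or the gripper's body presses on something with over 40 N, if the wrist force passes 120 N, or if a joint passes its speed limit or range.

## Working session

There is one attempt and no reset: what is moved stays moved. The work goes in short steps, Python scripts to look and compute and a tool call to move; the robot and the scene stay as the last step left them, time stands still between calls to the robot, and variables do not carry over. Pictures are saved under pics/ and viewed, at most 10 in all, crops included, and the job is handed in when it is done.

Besides the shell and the picture viewer there is one more tool, called after "Emit:" by a JSON object that holds its "fn" and its "kwargs". arm_command: Moves the arm, as the interface text tells. Its arguments: {"type":"object","properties":{"delta_pos":{"type":"array"},"yaw":{"type":"array"},"fingers":{"type":"number"},"grip_force":{"type":"number"}},"required":["delta_pos","yaw"]}

```bash
mkdir -p pics
python3 - <<'E'
from rig import manip, optics
import cv2,pickle
for n in("scene","top"):
    c=optics.camera(n);pickle.dump(c,open(n+".pkl","wb"))
    cv2.imwrite(f"pics/{n}0.png",c["frame"][:,:,::-1])
    print(n,c["fx"],c["cx"],c["cy"],c["rvec"],c["tvec"])
print(manip.get_state(),manip.tcp_to_tips)
E
```

```text
scene 403.37549555014624 254.94990372299176 190.04308819194583 [ 1.33967094  2.07270936 -0.97697673] [ 255.22007234 -292.41384815 1346.76009181]
top 400.97555460293273 250.3622419835721 191.25535830349108 [ 2.1286936  -2.15166303  0.19237553] [  6.74212441 643.21323652 812.61940835]
{'t': 0.1, 'joint_positions': array([ 7.04559708e+01,  3.02352770e+00,  8.03078087e+01,  4.25891725e-04,
        9.67508017e+01, -4.02792891e+00]), 'joint_velocities': array([-0.0183003 , -0.0268172 , -0.05325465, -0.09305841,  0.076701  ,
        0.005148  ]), 'tau': array([ 1.08112821e-03, -3.82587934e+01, -3.60980594e+01, -6.58403337e-05,
        4.89186641e-03, -2.04921221e-06]), 'eef_pos': array([140.33594584, 505.64008898, 252.55204141]), 'eef_rot': array([-1.79918095e+02, -6.19156548e-03,  1.64483945e+02]), 'ft_force': array([ 1.1557249 , -0.34322208,  0.60790858]), 'wrist_torque': array([-0.04880099, -0.00546796,  0.00327227]), 'grip_force': 0.0, 'grip_width': 1.000198954867654} 22.0
```

View pics/scene0.png

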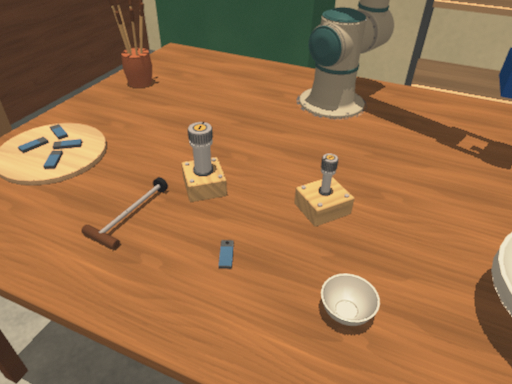

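View pics/top0.png

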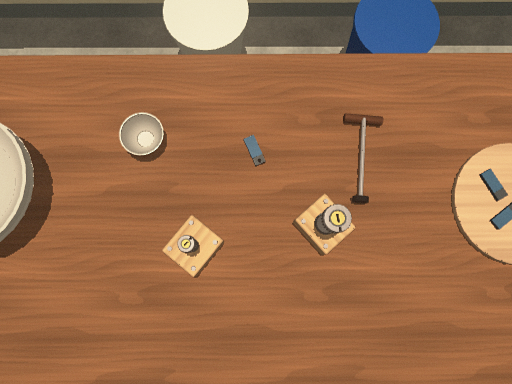

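The scene view shows the wide cap near (200,128) and the slim one near (329,158). In the top view they are at about (337,218) and (187,243). Next I'll triangulate the cap and zoom in on it.

```bash
cat > h.py <<'E'
import numpy as np,cv2
def ray(c,uv):
    R=cv2.Rodrigues(np.array(c["rvec"]))[0];o=-R.T@np.array(c["tvec"])
    d=R.T@np.array([(uv[0]-c["cx"])/c["fx"],(uv[1]-c["cy"])/c["fy"],1]);return o,d/np.linalg.norm(d)
def plane(c,uv,z):
    o,d=ray(c,uv);return o+d*(z-o[2])/d[2]
def proj(c,p):
    K=np.array([[c["fx"],0,c["cx"]],[0,c["fy"],c["cy"]],[0,0,1.]])
    return cv2.projectPoints(np.array(p,float).reshape(-1,3),np.array(c["rvec"]),np.array(c["tvec"]),K,None)[0][:,0]
E
python3 - <<'E'
import pickle,cv2,numpy as np
from h import *
s=pickle.load(open("scene.pkl","rb"));t=pickle.load(open("top.pkl","rb"))
for z in(160,163,166):
    print(z,plane(t,(337,218),z),plane(s,(200,128),z))
print(plane(t,(187,243),143),plane(t,(362,150),0),plane(t,(142,133),45),plane(t,(325,224),50))
print(ray(t,(0,0))[0],ray(s,(0,0))[0])
a=cv2.resize(t["frame"][195:245,305:371],None,fx=8,fy=8,interpolation=cv2.INTER_CUBIC)[:,:,::-1]
b=cv2.resize(s["frame"][112:152,175:228],None,fx=5,fy=5,interpolation=cv2.INTER_CUBIC)[:,:,::-1]
b=cv2.copyMakeBorder(b,0,400-b.shape[0],0,0,cv2.BORDER_CONSTANT)
cv2.imwrite("pics/zoom0.png",np.hstack([a,b])[:, :800])
E
```

```text
160 [ 572.93288821 -160.59523579  160.        ] [ 567.25251581 -163.95755171  160.        ]
163 [ 572.63881256 -159.90468266  163.        ] [ 571.64577963 -161.19538977  163.        ]
166 [ 572.34473691 -159.21412953  166.        ] [ 576.03904344 -158.43322783  166.        ]
[530.23049906 121.98865353 143.        ] [ 747.81485442 -263.81417266    0.        ] [778.78251307 239.81422792  45.        ] [ 571.08618549 -159.49214969   50.        ]
[499.61510669  11.57074906 907.94817563] [1233.42370573  254.88201418  614.90406554]
```

View pics/zoom0.png

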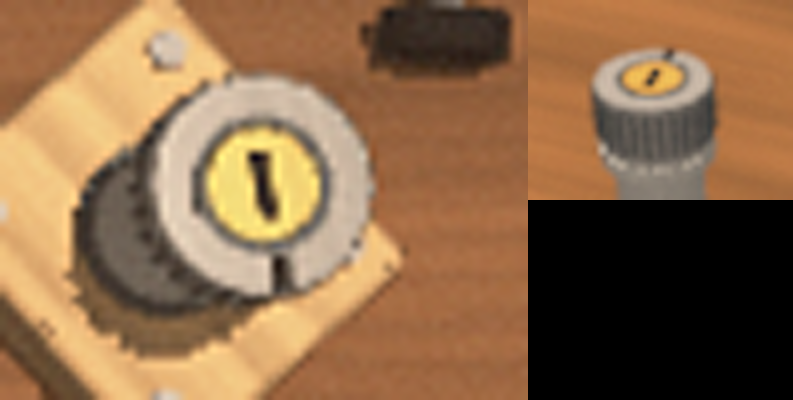

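The zoom shows the wide cap's ring centred at about (337.3,217.8) in the top view and (199.8,127.6) in the scene view. That puts its axis at about (572.3,-159.6). The notch faces image-down, towards the robot. Keeping the current world yaw there leaves j6 at about -90°, which is enough clockwise travel for a single grasp.

Emit:
{"fn": "arm_command", "kwargs": {"delta_pos": [[-0.0743,-0.0657,0],[-0.1486,-0.1314,0],[-0.2229,-0.1971,0],[-0.2972,-0.2628,0],[-0.3715,-0.3285,0],[-0.4458,-0.3942,0],[-0.5201,-0.4599,0],[-0.5944,-0.5256,0]], "yaw": [0,0,0,0,0,0,0,0], "fingers": 1}}

```text
t: 0.9
eef_pos: [357.0, 171.3, 253.2]
eef_rot: [180.0, 0.0, 164.5]
ft_force: [0.2, 0.6, -0.5]
grip_width: 0.998
grip_force: 0.0
```

Emit:
{"fn": "arm_command", "kwargs": {"delta_pos": [[-0.0743,-0.0657,0],[-0.1486,-0.1314,0],[-0.2229,-0.1971,0],[-0.2972,-0.2628,0],[-0.3715,-0.3285,0],[-0.4458,-0.3942,0],[-0.5201,-0.4599,0],[-0.5944,-0.5256,0]], "yaw": [0,0,0,0,0,0,0,0]}}

```text
t: 1.7
eef_pos: [573.2, -161.5, 252.7]
eef_rot: [180.0, -0.0, 164.5]
ft_force: [-0.5, 1.0, 0.8]
grip_width: 0.999
grip_force: 0.0
```

```bash
cat >> h.py <<'E'
def info():
    from rig import manip
    s=manip.get_state()
    for k in("t","joint_positions","eef_pos","eef_rot","ft_force","wrist_torque","grip_width","grip_force"):print(k,np.round(s[k],3))
    y=np.radians(s["eef_rot"][2]);d=np.array([572.3,-159.6])-s["eef_pos"][:2]
    print("tool dx,dy to axis",d@[np.cos(y),np.sin(y)],d@[np.sin(y),-np.cos(y)])
E
python3 -c "import h;h.info()"
```

```text
t 1.7
joint_positions [-1.9293e+01  1.4516e+01  6.7583e+01  1.3000e-02  9.7946e+01 -9.3759e+01]
eef_pos [ 573.213 -161.495  252.658]
eef_rot [ 1.79984e+02 -4.40000e-02  1.64469e+02]
ft_force [-0.55   0.99   0.781]
wrist_torque [-0.026  0.005 -0.002]
grip_width 0.999
grip_force 0.0
tool dx,dy to axis 1.3868836579015973 1.5811383718148804
```

Emit:
{"fn": "arm_command", "kwargs": {"delta_pos": [[0,0,0.03],[0,0,0.06],[0,0,0.09],[0,0,0.12],[0,0,0.15],[0,0,0.178],[0,0,0.178],[0,0,0.178]], "yaw": [0,0,0,0,0,0,0,0]}}

```text
t: 2.5
eef_pos: [572.6, -159.4, 164.4]
eef_rot: [180.0, 0.0, 164.5]
ft_force: [0.1, 0.2, 0.4]
grip_width: 1.002
grip_force: 0.0
```

Run:
```python
import h;h.info()
from rig import optics;import cv2,numpy as np
f=optics.camera("scene")["frame"][70:210,130:290]
g=optics.camera("top")["frame"][180:260,280:400]
cv2.imwrite("pics/pre.png",np.hstack([cv2.resize(f,(400,350)),cv2.resize(g,(400,350))])[:,:,::-1])
```

```text
t 2.5
joint_positions [-1.9116e+01  1.6562e+01  7.5253e+01  5.0000e-03  8.8181e+01 -9.3616e+01]
eef_pos [ 572.572 -159.377  164.402]
eef_rot [1.79996e+02 5.00000e-03 1.64500e+02]
ft_force [0.079 0.216 0.383]
wrist_torque [-0.029 -0.032  0.01 ]
grip_width 1.002
grip_force 0.0
tool dx,dy to axis 0.2023937985822356 -0.2880173102786734
```

View pics/pre.png

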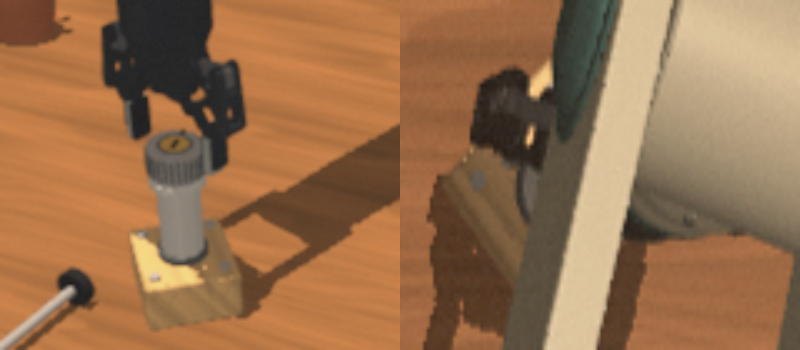

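The left panel (scene crop) shows the two fingers straddling the cap, whose top is at (175,145) in the crop. The arm hides the cap from the top camera. I'll close the gripper now.

Emit:
{"fn": "arm_command", "kwargs": {"delta_pos": [[0,0,0],[0,0,0],[0,0,0],[0,0,0],[0,0,0],[0,0,0],[0,0,0],[0,0,0]], "yaw": [0,0,0,0,0,0,0,0], "fingers": -1, "grip_force": 70}}

```text
t: 3.4
eef_pos: [572.9, -159.2, 165.4]
eef_rot: [180.0, 0.1, 164.5]
ft_force: [-1.4, 3.1, 6.0]
grip_width: 0.585
grip_force: 72.3
```

Run:
```python
import h;h.info()
from rig import manip,optics;import cv2,numpy as np
print(manip.tcp_to_tips)
f=optics.camera("scene")["frame"][90:190,150:260]
cv2.imwrite("pics/grip.png",cv2.resize(f,(660,600),interpolation=cv2.INTER_CUBIC)[:,:,::-1])
```

```text
t 3.4
joint_positions [-1.9108e+01  1.6514e+01  7.5188e+01  4.5000e-02  8.8221e+01 -9.3615e+01]
eef_pos [ 572.923 -159.211  165.446]
eef_rot [1.79960e+02 7.90000e-02 1.64506e+02]
ft_force [-1.422  3.147  6.017]
wrist_torque [ 0.506  0.252 -0.012]
grip_width 0.585
grip_force 72.349
tool dx,dy to axis 0.4961002242539805 -0.5416515854862372
22.0
```

View pics/grip.png

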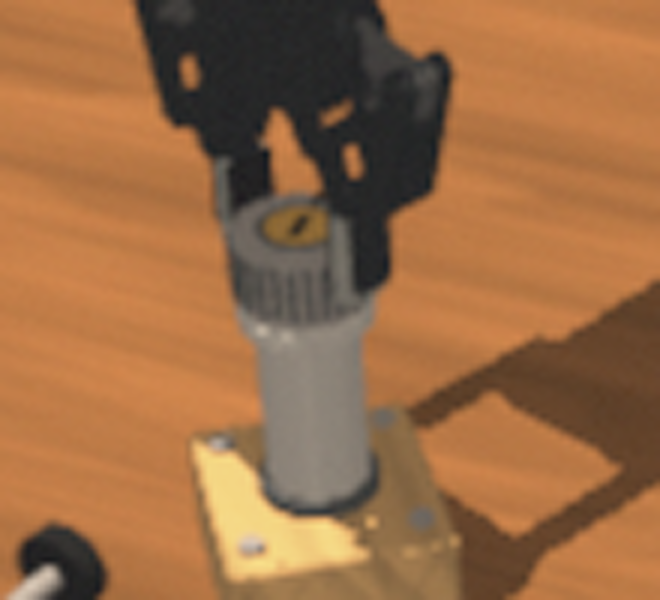

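The image shows both pads on the cap's knurl, with the tips above the shoulder. Turning clockwise is +yaw about tool z, and I'll follow the cap down at 1 mm/rad.

Emit:
{"fn": "arm_command", "kwargs": {"delta_pos": [[0,0,0.0002],[0,0,0.0004],[0,0,0.0007],[0,0,0.001],[0,0,0.0012],[0,0,0.0015],[0,0,0.0017],[0,0,0.0017]], "yaw": [0.03,0.09,0.15,0.21,0.27,0.33,0.4,0.4]}}

```text
t: 4.25
eef_pos: [573.5, -158.6, 164.6]
eef_rot: [179.8, 0.0, 116.3]
ft_force: [2.3, 5.2, 5.0]
grip_width: 0.587
grip_force: 72.5
```

Run:
```python
import h;h.info()
from rig import optics;import cv2
f=optics.camera("scene")["frame"][90:190,150:260]
cv2.imwrite("pics/t1.png",cv2.resize(f,(660,600),interpolation=cv2.INTER_CUBIC)[:,:,::-1])
```

```text
t 4.25
joint_positions [-19.068  16.554  75.235   0.127  88.075 -45.369]
eef_pos [ 573.455 -158.573  164.634]
eef_rot [1.79815e+02 7.00000e-03 1.16297e+02]
ft_force [2.305 5.246 4.976]
wrist_torque [ 0.829 -0.26  -0.191]
grip_width 0.587
grip_force 72.457
tool dx,dy to axis -0.4089826936903199 -1.490813412695718
```

View pics/t1.png

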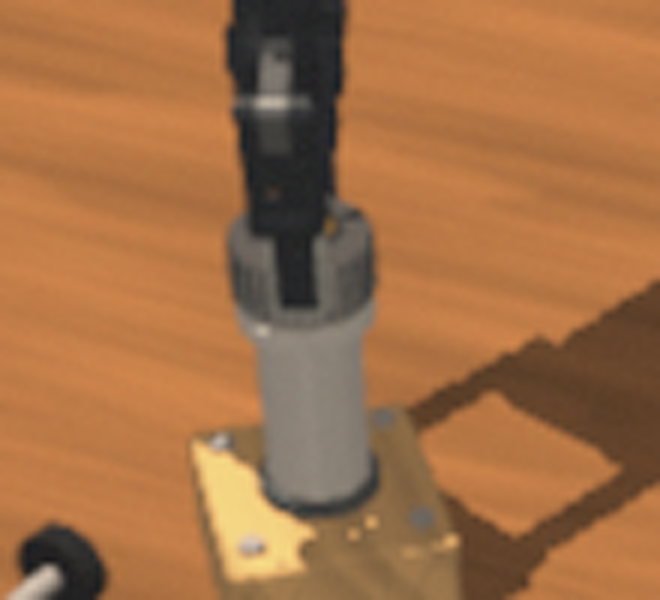

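The notch moved clockwise with the grip to (350,210) in the crop, so there is no slip. I'll recentre slightly and continue.

Emit:
{"fn": "arm_command", "kwargs": {"delta_pos": [[0.0003,0.001,0.0002],[0.0005,0.002,0.0004],[0.0007,0.003,0.0007],[0.0007,0.003,0.001],[0.0007,0.003,0.0012],[0.0007,0.003,0.0015],[0.0007,0.003,0.0017],[0.0007,0.003,0.0017]], "yaw": [0.03,0.09,0.15,0.21,0.27,0.33,0.4,0.4]}}

```text
t: 5.1
eef_pos: [574.4, -158.4, 163.8]
eef_rot: [179.9, -0.0, 68.4]
ft_force: [0.6, 3.3, 5.9]
grip_width: 0.584
grip_force: 72.5
```

```bash
python3 -c "import h;h.info()"
```

```text
t 5.1
joint_positions [-1.8988e+01  1.6732e+01  7.5123e+01  4.0000e-02  8.8004e+01  2.6180e+00]
eef_pos [ 574.433 -158.443  163.756]
eef_rot [ 1.79861e+02 -4.60000e-02  6.83930e+01]
ft_force [0.587 3.294 5.94 ]
wrist_torque [ 0.352 -0.186 -0.137]
grip_width 0.584
grip_force 72.458
tool dx,dy to axis -1.8608961406975735 -1.557548513978843
```

Emit:
{"fn": "arm_command", "kwargs": {"delta_pos": [[0,0,0.0001],[0,0,0.0001],[0,0,0.0002],[0,0,0.0003],[0,0,0.0004],[0,0,0.0005],[0,0,0.0006],[0,0,0.0006]], "yaw": [0.02,0.04,0.06,0.08,0.1,0.12,0.14,0.14]}}

```text
t: 5.9
eef_pos: [574.7, -158.6, 163.5]
eef_rot: [179.8, -0.1, 51.8]
ft_force: [2.8, 1.8, 4.7]
grip_width: 0.582
grip_force: 72.5
```

```bash
python3 -c "import h;h.info()"
```

```text
t 5.9
joint_positions [-1.8991e+01  1.6750e+01  7.5131e+01  3.6000e-02  8.7929e+01  1.9179e+01]
eef_pos [ 574.674 -158.575  163.492]
eef_rot [ 1.79833e+02 -9.70000e-02  5.18290e+01]
ft_force [2.778 1.789 4.715]
wrist_torque [ 0.252 -0.463 -0.085]
grip_width 0.582
grip_force 72.533
tool dx,dy to axis -2.2727477441464434 -1.2325060330321973
```

Emit:
{"fn": "arm_command", "kwargs": {"delta_pos": [[0,0,0.0001],[0,0,0.0001],[0,0,0.0002],[0,0,0.0003],[0,0,0.0004],[0,0,0.0004]], "yaw": [0.02,0.04,0.06,0.08,0.1,0.1]}}

```text
t: 6.5
eef_pos: [574.8, -158.7, 163.3]
eef_rot: [179.8, -0.1, 39.8]
ft_force: [5.8, 0.2, 6.3]
grip_width: 0.585
grip_force: 72.5
```

```bash
python3 -c "import h;h.info()"
```

```text
t 6.5
joint_positions [-1.8998e+01  1.6766e+01  7.5140e+01  2.7000e-02  8.7878e+01  3.1172e+01]
eef_pos [ 574.789 -158.744  163.258]
eef_rot [ 1.79829e+02 -1.35000e-01  3.98290e+01]
ft_force [5.83  0.227 6.277]
wrist_torque [ 0.168 -0.782 -0.128]
grip_width 0.585
grip_force 72.526
tool dx,dy to axis -2.45938579998065 -0.9367853652049354
```

Emit:
{"fn": "arm_command", "kwargs": {"delta_pos": [[0,0,0.0001],[0,0,0.0001],[0,0,0.0002],[0,0,0.0003],[0,0,0.0004],[0,0,0.0004]], "yaw": [0.02,0.04,0.06,0.08,0.1,0.1]}}

```text
t: 7.1
eef_pos: [574.9, -158.9, 163.1]
eef_rot: [179.8, -0.2, 27.8]
ft_force: [6.0, -0.7, 5.1]
grip_width: 0.58
grip_force: 72.5
```

```bash
python3 -c "import h;h.info()"
```

```text
t 7.1
joint_positions [-1.9004e+01  1.6778e+01  7.5144e+01  1.5000e-02  8.7829e+01  4.3169e+01]
eef_pos [ 574.93  -158.911  163.096]
eef_rot [179.829  -0.181  27.827]
ft_force [ 5.982 -0.683  5.121]
wrist_torque [-0.044 -0.896 -0.137]
grip_width 0.58
grip_force 72.475
tool dx,dy to axis -2.647381500776729 -0.6182275264802183
```

Emit:
{"fn": "arm_command", "kwargs": {"delta_pos": [[0,0,0.0001],[0,0,0.0001],[0,0,0.0002],[0,0,0.0003],[0,0,0.0004],[0,0,0.0004]], "yaw": [0.02,0.04,0.06,0.08,0.1,0.1]}}

```text
t: 7.7
eef_pos: [575.0, -159.1, 162.9]
eef_rot: [179.8, -0.2, 15.8]
ft_force: [6.7, -0.7, 4.0]
grip_width: 0.588
grip_force: 72.4
```

```bash
python3 -c "import h;h.info()"
```

```text
t 7.7
joint_positions [-1.9013e+01  1.6792e+01  7.5154e+01 -3.0000e-03  8.7783e+01  5.5168e+01]
eef_pos [ 575.    -159.119  162.868]
eef_rot [179.843  -0.221  15.82 ]
ft_force [ 6.661 -0.692  3.955]
wrist_torque [-0.153 -1.007 -0.157]
grip_width 0.588
grip_force 72.431
tool dx,dy to axis -2.7283225935983655 -0.2734618345696987
```

Emit:
{"fn": "arm_command", "kwargs": {"delta_pos": [[0,0,0.0001],[0,0,0.0001],[0,0,0.0002],[0,0,0.0003],[0,0,0.0004],[0,0,0.0004]], "yaw": [0.02,0.04,0.06,0.08,0.1,0.1]}}

```text
t: 8.3
eef_pos: [573.6, -159.4, 162.7]
eef_rot: [179.9, -0.0, 3.8]
ft_force: [-3.8, -0.7, 7.9]
grip_width: 0.586
grip_force: 73.1
```

```bash
python3 -c "import h;h.info()"
```

```text
t 8.3
joint_positions [-19.049  16.753  75.223  -0.089  87.973  67.11 ]
eef_pos [ 573.563 -159.422  162.677]
eef_rot [ 1.79899e+02 -1.30000e-02  3.84500e+00]
ft_force [-3.799 -0.734  7.881]
wrist_torque [-0.244  0.313  0.545]
grip_width 0.586
grip_force 73.11
tool dx,dy to axis -1.272240760497563 0.09313578509972761
```

Emit:
{"fn": "arm_command", "kwargs": {"delta_pos": [[0,0,0],[0,0,0],[0,0,0]], "yaw": [0.01,0.02,0.02]}}

```text
t: 8.6
eef_pos: [573.6, -159.4, 162.7]
eef_rot: [179.9, -0.0, 1.6]
ft_force: [-4.1, -2.8, 7.7]
grip_width: 0.584
grip_force: 73.1
```

Run:
```python
import h;h.info()
from rig import optics;import cv2
f=optics.camera("scene")["frame"][90:190,150:260]
cv2.imwrite("pics/t2.png",cv2.resize(f,(660,600),interpolation=cv2.INTER_CUBIC)[:,:,::-1])
```

```text
t 8.6
joint_positions [-19.03   16.752  75.223  -0.119  87.97   69.343]
eef_pos [ 573.58  -159.374  162.689]
eef_rot [ 1.79869e+02 -1.00000e-02  1.63100e+00]
ft_force [-4.119 -2.828  7.741]
wrist_torque [-0.427  0.387  2.025]
grip_width 0.584
grip_force 73.08
tool dx,dy to axis -1.286043905201046 0.18914644981656387
```

View pics/t2.png

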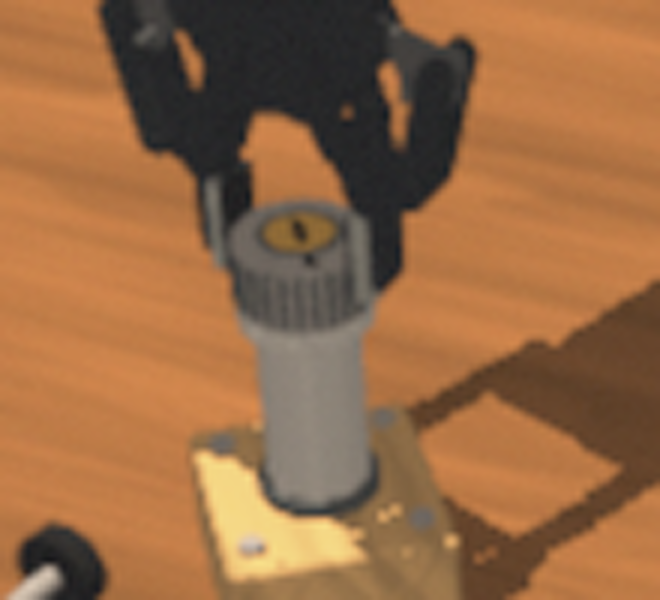

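Torque about z rose from -0.15 to 2.0 N·m over about 3°, so the cap is hard on the stop; contact was at gripper yaw ≈4.8°. The notch is at (310,260) in the crop and the pads are still well on the cap. Now I'll back off counter-clockwise by 90° from contact, to gripper yaw ≈95°, rising with the thread.

Emit:
{"fn": "arm_command", "kwargs": {"delta_pos": [[0,0,-0.0001],[0,0,-0.0003],[0,0,-0.0005],[0,0,-0.0007],[0,0,-0.0009],[0,0,-0.0012],[0,0,-0.0015],[0,0,-0.0016]], "yaw": [-0.03,-0.08,-0.13,-0.18,-0.23,-0.29,-0.35,-0.4]}}

```text
t: 9.45
eef_pos: [573.7, -159.8, 163.5]
eef_rot: [179.9, 0.1, 49.7]
ft_force: [-2.2, -3.2, 7.6]
grip_width: 0.584
grip_force: 73.0
```

```bash
python3 -c "import h;h.info()"
```

```text
t 9.45
joint_positions [-19.075  16.731  75.158  -0.092  88.025  21.232]
eef_pos [ 573.686 -159.777  163.472]
eef_rot [1.79886e+02 5.50000e-02 4.96960e+01]
ft_force [-2.19  -3.191  7.642]
wrist_torque [-0.275  0.213 -0.139]
grip_width 0.584
grip_force 72.952
tool dx,dy to axis -0.7619347415353952 -1.1711895662630214
```

Emit:
{"fn": "arm_command", "kwargs": {"delta_pos": [[0,0,-0.0001],[0,0,-0.0003],[0,0,-0.0005],[0,0,-0.0008],[0,0,-0.0011],[0,0,-0.0014],[0,0,-0.0015],[0,0,-0.0015]], "yaw": [-0.05,-0.11,-0.17,-0.23,-0.29,-0.34,-0.381,-0.381]}}

```text
t: 10.25
eef_pos: [574.0, -159.9, 164.3]
eef_rot: [179.9, 0.1, 95.3]
ft_force: [0.9, -4.1, 6.5]
grip_width: 0.58
grip_force: 72.9
```

Run:
```python
import h;h.info()
from rig import optics;import cv2
f=optics.camera("scene")["frame"][90:190,150:260]
cv2.imwrite("pics/t3.png",cv2.resize(f,(660,600),interpolation=cv2.INTER_CUBIC)[:,:,::-1])
```

```text
t 10.25
joint_positions [-19.074  16.711  75.085  -0.096  88.054 -24.367]
eef_pos [ 574.034 -159.892  164.295]
eef_rot [1.79903e+02 1.49000e-01 9.52970e+01]
ft_force [ 0.857 -4.085  6.514]
wrist_torque [-0.435 -0.058  0.131]
grip_width 0.58
grip_force 72.942
tool dx,dy to axis 0.45114092534794675 -1.6992708998518238
```

View pics/t3.png

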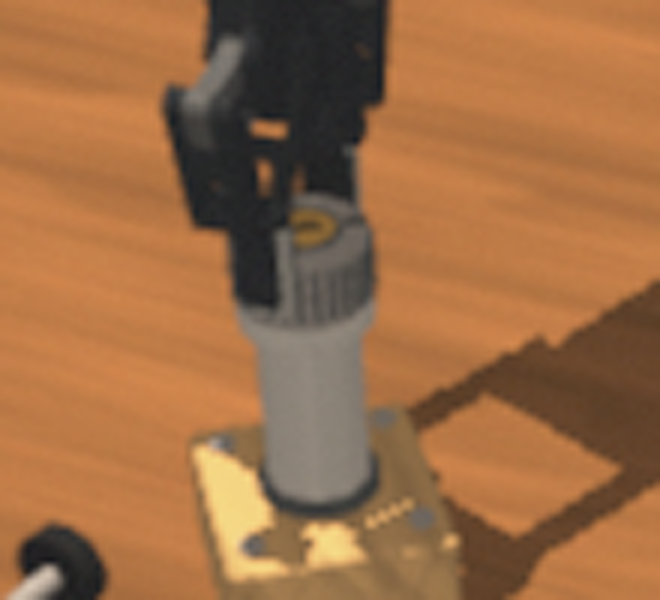

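The notch is now at about (355,218) in the crop, a clear counter-clockwise turn. I'll check the angle numerically.

Run:
```python
import pickle,numpy as np
from h import *
s=pickle.load(open("scene.pkl","rb"));t=pickle.load(open("top.pkl","rb"))
c=np.array([573.5,-159.5])
def a(cam,uv,z):
    d=plane(cam,uv,z)[:2]-c;return np.degrees(np.arctan2(d[1],d[0])),np.hypot(*d)
f=lambda x,y:(150+(x+.5)/6-.5,90+(y+.5)/6-.5)
print("start",a(t,(305+281.5/8-.5,195+272.5/8-.5),165.5))
print("bottom",a(s,f(310,260),163))
print("now",[a(s,f(*p),164.6) for p in((355,215),(352,220))])
print("expected bottom from start",164.5-4.8)
```

```text
start (np.float64(-169.40464704193343), np.float64(21.14490703597776))
bottom (np.float64(36.372999070840315), np.float64(18.73699488320944))
now [(np.float64(146.52552533576744), np.float64(20.984082015475924)), (np.float64(138.27204731580537), np.float64(18.547137699919016))]
expected bottom from start 159.7
```

Run:
```python
import pickle,numpy as np,cv2
from h import *
from rig import optics
c=optics.camera("scene")
out=[]
for img,z in((cv2.imread("pics/t2.png"),163),(cv2.resize(c["frame"][90:190,150:260],(660,600),interpolation=cv2.INTER_CUBIC)[:,:,::-1].copy(),164.6)):
    w=np.array([[543.5,-189.5],[603.5,-189.5],[603.5,-129.5],[543.5,-129.5]])
    p=proj(c,np.c_[w,np.full(4,z)])
    p=((p-[150,90]+.5)*6-.5).astype(np.float32)
    # display: up=+x, left=+y
    d=np.array([[399,399],[399,0],[0,0],[0,399]],np.float32)
    r=cv2.warpPerspective(img,cv2.getPerspectiveTransform(p,d),(400,400),flags=cv2.INTER_CUBIC)
    out.append(cv2.convertScaleAbs(r,alpha=1.5))
cv2.imwrite("pics/rect.png",np.hstack(out))
```

```text
(no output)
```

View pics/rect.png

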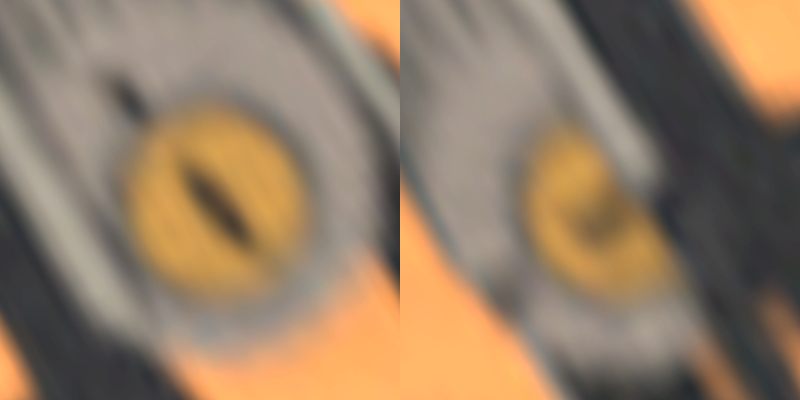

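The rectified views show the notch at about 40° when bottomed (127,95) and about 125° now (505,280). That is roughly a quarter turn within image noise, and it agrees with the 90.5° of gripper rotation measured from contact. The gripper is still holding at 73 N, so I'll hand in.

```bash
python3 -c "
import h;h.info()
from rig import manip;print(manip.close_job())"
```

```text
t 10.35
joint_positions [-19.073  16.711  75.087  -0.098  88.055 -24.238]
eef_pos [ 574.017 -159.892  164.285]
eef_rot [1.79906e+02 1.50000e-01 9.51680e+01]
ft_force [ 0.804 -4.185  6.407]
wrist_torque [-0.331 -0.046  0.107]
grip_width 0.587
grip_force 72.941
tool dx,dy to axis 0.44550573155280804 -1.6836953184368937
the job is handed in; nothing more can be done
None
```

I screwed the wide cap down to its hard stop (torque rose to about 2 N·m), backed it off about 90°, and handed the job in at 10.35 s with the gripper still closed on it at about 73 N; nothing else was touched.

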